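# Spin down the samples in the bench centrifuge

## Task

With closed fingers and without grasping or lifting anything, spin down the samples in the centrifuge: first switch it on by pressing the raised, green-patched half of the white rocker all the way down, then push the lid fully shut from above, then press the blue key all the way down with the fingertips and keep holding it down. The program finishes while still holding the blue key down; leave the green and red keys and the things standing beside the centrifuge alone.

Things in the scene. Friction and masses are not known exactly. Their poses are not given: they have to be found in the camera images.
- centrifuge: bench centrifuge, 220 (its x) x 216 (its y) x 112 mm high with the lid shut, fixed to the bench, turned up to 0.25 rad. Origin: centre of its underside on the bench; x points away from the robot from the front panel to the lid hinge, y to the left, z up. The grey front panel (86 mm deep, its top 80 mm above the bench) carries the rocker at the left and the three keys; behind it is the bowl with the rotor, under the hinged white lid
- power_rocker (a joint): power switch, a white rocker 54 (along the centrifuge's x) x 28 x 8 mm in a black frame on the panel, pivoting about the centrifuge's y axis at its middle, 92 mm above the bench; angle in rad: 0 = off, the half nearest the robot (green patch) raised; 0.36 = fully on, that half down. It starts at 0 to 0.05, takes about 3 N and stays where it is left
- rocker_raised_end (a point): point on the top face of the rocker's raised, green-patched half, 19 mm from the pivot towards the robot; moves with the rocker and goes down about 7 mm when it is switched on
- lid (a joint): lid angle in rad: 0 = shut flat, larger = more open (starts between 0.4 and 0.75). Stiff hinge: the lid stays where it is left, about 2 to 5 N of downward push moves it
- lid_hinge (a point): middle of the lid's hinge line, 108 mm behind the centrifuge's origin along its x and 100 mm above the bench; the hinge runs along the centrifuge's y. The lid is a white slab, 140 mm from hinge to front edge, 206 mm wide, 12 mm thick, its underside passing through the hinge line, with a dark round window
- lid_top (a point): point on the lid's upper face, on its middle line, 85 mm from the hinge; moves with the lid. With the lid shut it lies 112 mm above the bench
- blue_key (a joint): travel of the blue key in m: 0 up, 0.006 fully down; a spring (1.5 N at first, 5 N when fully down) brings it back up when it is released
- blue_key_top (a point): middle of the top face of the round blue push key (28 mm across, travels straight down, top 102 mm above the bench when up, stands in a black housing on the front panel). The blue, green and red keys stand in one row across the panel, 52 mm apart; which colour is in which place changes. This point moves with the key
- green_key (a joint): travel of the green key in m: 0 up, 0.006 fully down; a spring (1.5 N at first, 5 N when fully down) brings it back up when it is released
- green_key_top (a point): middle of the top face of the round green push key (28 mm across, travels straight down, top 102 mm above the bench when up, stands in a black housing on the front panel). The blue, green and red keys stand in one row across the panel, 52 mm apart; which colour is in which place changes. This point moves with the key
- red_key (a joint): travel of the red key in m: 0 up, 0.006 fully down; a spring (1.5 N at first, 5 N when fully down) brings it back up when it is released
- red_key_top (a point): middle of the top face of the round red push key (28 mm across, travels straight down, top 102 mm above the bench when up, stands in a black housing on the front panel). The blue, green and red keys stand in one row across the panel, 52 mm apart; which colour is in which place changes. This point moves with the key
- vial: bystander, loose: white plastic vial with a white cap, 27 mm across, 58 mm tall, left of the centrifuge; origin at the centre of its underside
- beaker: bystander, loose: small clear beaker, 53x62x56 mm, left of the centrifuge; origin at the centre of its underside
- dropper_bottle: bystander, loose: brown dropper bottle with a black top, 33 mm across, 100 mm tall, right of the centrifuge; origin at the centre of its underside
- weight: bystander, loose: brass balance weight with a knob, 24 mm across, 26 mm tall, right of the centrifuge; origin at the centre of its underside
- petri: bystander, loose: clear petri dish, 62 mm across, 14 mm tall, right of the centrifuge; origin at the centre of its underside

How it is judged:
By the outcome, as a careful person would: the job done as asked, in the order asked, and still so for the second after the job is handed in, while the arm keeps its last pose, push and grip.
It also fails if it takes over 43 s, if anything falls off the work surface, if the arm or the gripper's body presses on something with over 40 N, if the wrist force passes 120 N, or if a joint passes its speed limit or range.

## Robot

A 6-joint arm with a two-finger parallel gripper is mounted at the origin on a cart in front of the work surface, level with it; the furniture and walls round the work are solid. World frame = base frame: x ahead of the robot, y to its left, z up, the work surface at z = 0. Lengths are in m, angles in degrees, forces in N, time in s.
With the tool pointing down it reaches from about 0.375 to 0.9 m from the base axis. Payload 3.1 kg.
Tool frame: the origin (TCP) lies on the centre line of the jaws, within the pads' length; the fingertips stand 14 mm ahead of it and the grasp point (between the pads) lies 5 mm behind it (bot.tips_ahead is the distance from the TCP to the fingertips, in m); z points along the fingers, y is the line along which they close (so a half turn about z gives the same grasp; the last joint's range is limited). The gripper opens to 87 mm and grips with 3 to 60 N. Pads are 19 mm wide; open, the fingers measure 117 mm over their backs; the gripper's body (75 mm by 190 mm) begins 51 mm behind the grasp point.
Start: joints at [-87.519, 30.224, 82.088, -0, 67.689, -10.227], TCP at [0.138, -0.61, 0.237] pointing down, gripper open.
Joint ranges: [-176.69, 176.69], [-43.24, 126.21], [12.49, 139.97], [-82, 262], [0, 151.66], [-163.58, 163.58]. Speed limits (degrees/s): [159.86, 159.86, 180, 180, 180, 180].

## Interface

Orientations are given as a 3x3 rotation matrix whose columns are the frame's x, y, z axes.
In Python, from rig import bot gives the robot as it stands.
- The arm moves only by the tool play_rows, never from a script. Its argument "moves" is a list that holds one entry, the list of rows, each a list of 6 numbers: the shift along the tool's x, y, z in mm, then the turn, a rotation vector about the tool's x, y, z in rad. A call has 1 to 5 rows; each row shifts and turns the commanded pose from where the row before left it, along the tool's axes as they then stand; what a row does not reach is not made up. A row lasts 1/10 s, in which the tool goes at most 50 mm and 8.59 degrees, less where a joint would pass 70% of its speed; a pose out of reach is approached as far as the arm can. A call with a gripper value outside its range is refused whole. "fingers" is the opening, from -1 (shut) to 1 (fully open), set as the call begins (left out, the last holds). The fingers move at their own pace and stop on an object; the grip force is fixed at half the most. Time passes only in rows, so rows that do not move let the fingers close. It gives the time, the measured TCP pose, the force, the opening and the grip force at its end, in the units of the state.
- bot.read_state(): the state, without advancing time (a new reading comes with each control period).
- bot.capture(name): name is "side" or "top"; returns a dict with "image" (400x640x3 uint8, blue, green, red), "fx", "fy", "cx", "cy" (pixels), "distortion" ([k1, k2, p1, p2, k3] as OpenCV has them; the pictures are not rectified), "R" (3x3) and "t" (3): a world point X has camera coordinates R X + t. Camera axes: x right, y down, z forward; pixel columns grow to the right and rows downward; lengths in m; the calibration is good to about 2 mm. A picture is of the moment at which its call begins. There is no depth.
- bot.hand_in(): hands the job in; it is judged then, once.
Trained networks look in a picture, given as the dict that the camera call returned (one of the last four; its "shot" number tells which), for a name from the list of things; names that differ only in an ending like _2 or _b are one class to them, and where a whole thing is asked for, a point or a joint stands for the part that bears it (a point fixed in the world has none). Each returns a list of dicts, best first, with "confidence" (0 to 1); they miss things now and then, are a little off and sometimes report something else, mostly with a low value. They report only what shows in the picture. A call takes as long as a camera call.
- bot.search_frame(picture, query): "centre" ([column, row] in pixels, amid what is visible of it).
- bot.silhouettes(picture, query): "pixels" (400x640 bool, what is visible of it) and "centre" ([column, row] in pixels, amid what is visible of it).
- bot.pinpoint(picture, query): "centre" ([column, row] in pixels: a listed point, or the origin of a listed thing).
The state is a dict: "time_s": time; "joint_positions": joint angles; "qvel": joint speeds; "tau": joint torques, N m; "position": TCP position; "tcp_rot": TCP orientation; "force": force on the tool from outside, world axes, zero at the start; "moment": the same for the moment, N m; "opening": opening from 0.0 (shut) to 1.0 (fully open); "grasp_force": force on a finger pad.
Only numpy, scipy, OpenCV 4.12 (cv2) and the standard library are available. Lean on these libraries where they do the work, as an engineer would, in place of code of your own. Each camera call takes 0.05 s, during which the arm holds its last target. There are 200 camera calls.

## Working session

There is one attempt and no reset: what is moved stays moved. The work goes in short steps, Python scripts to look and compute and a tool call to move; the robot and the scene stay as the last step left them, time stands still between calls to the robot, and variables do not carry over. Pictures are saved under pics/ and viewed, at most 10 in all, crops included, and the job is handed in when it is done.

Besides the shell and the picture viewer there is one more tool, called after "Request:" as name(argument=value, ...) on one line, values as JSON. play_rows: Moves the arm, as the interface text tells. Its arguments: {"type":"object","properties":{"moves":{"type":"array","items":{"type":"array","items":{"type":"array","items":{"type":"number"}}}},"fingers":{"type":"number"}},"required":["moves"]}

```bash
ls; mkdir -p pics
cat > h.py <<'E'
import numpy as np, cv2
from rig import bot
def ray(p,uv):
    K=np.array([[p['fx'],0,p['cx']],[0,p['fy'],p['cy']],[0,0,1]])
    n=cv2.undistortPoints(np.array([[uv]],float),K,np.array(p['distortion'],float))[0,0]
    R=np.array(p['R']);t=np.array(p['t'])
    return -R.T@t, R.T@np.array([n[0],n[1],1])
def atz(p,uv,z):
    o,d=ray(p,uv); return o+d*(z-o[2])/d[2]
def tri(obs):
    A=np.zeros((3,3));b=np.zeros(3)
    for p,uv in obs:
        o,d=ray(p,uv);d=d/np.linalg.norm(d);M=np.eye(3)-np.outer(d,d);A+=M;b+=M@o
    return np.linalg.solve(A,b)
E
python3 - <<'E'
from h import *
P={n:bot.capture(n) for n in('side','top')}
for n in P: cv2.imwrite(f'pics/{n}0.png',P[n]['image'])
for q in ['centrifuge','rocker_raised_end','lid_hinge','lid_top','blue_key_top','green_key_top','red_key_top']:
    o=[]
    for n in P:
        r=bot.pinpoint(P[n],q)
        if r: print(q,n,np.round(r[0]['centre']),round(r[0]['confidence'],2)); o.append((P[n],r[0]['centre']))
    z={'blue':.102,'green':.102,'red_k':.102,'rocke':.1,'lid_h':.1,'centr':0}
    for k in z:
        if q.startswith(k): print([np.round(atz(*x,z[k]),4) for x in o])
    if len(o)==2: print(' tri',np.round(tri(o),4))
for q in ['vial','beaker','dropper_bottle','weight','petri']:
    r=bot.pinpoint(P['top'],q)
    if r: print(q,np.round(atz(P['top'],r[0]['centre'],0),3),r[0]['confidence'])
s=bot.read_state();print(s['time_s'],s['position'],np.round(s['tcp_rot'],3),bot.tips_ahead)
E
```

```text
pics
centrifuge side [327. 228.] 0.97
centrifuge top [351. 214.] 0.64
[array([0.5632, 0.0266, 0.    ]), array([0.5696, 0.0104, 0.    ])]
 tri [ 0.5717  0.0104 -0.0104]
rocker_raised_end side [349. 209.] 0.71
rocker_raised_end top [325. 257.] 0.65
[array([0.4754, 0.0671, 0.1   ]), array([0.4664, 0.0722, 0.1   ])]
 tri [0.4688 0.0735 0.1044]
lid_hinge side [294. 183.] 0.62
lid_hinge top [349. 160.] 0.9
[array([0.6778, 0.0165, 0.1   ]), array([0.6808, 0.0233, 0.1   ])]
 tri [0.6775 0.0218 0.1025]
lid_top side [320. 171.] 0.78
lid_top top [354. 193.] 0.77
 tri [0.5988 0.0134 0.1547]
blue_key_top top [395. 240.] 0.64
[array([ 0.5053, -0.0786,  0.102 ])]
green_key_top side [356. 192.] 0.56
green_key_top top [373. 242.] 0.49
[array([ 0.509 , -0.0294,  0.102 ]), array([ 0.5009, -0.0309,  0.102 ])]
 tri [ 0.5043 -0.0289  0.1033]
red_key_top side [352. 203.] 0.38
red_key_top top [348. 243.] 0.42
[array([0.4834, 0.0367, 0.102 ]), array([0.4969, 0.0236, 0.102 ])]
 tri [0.4946 0.0217 0.093 ]
vial [0.527 0.153 0.   ] 0.43
beaker [0.643 0.188 0.   ] 0.73
dropper_bottle [ 0.598 -0.13   0.   ] 0.71
weight [ 0.499 -0.17   0.   ] 0.51
petri [ 0.693 -0.156  0.   ] 0.75
1.05 [ 0.137503   -0.60966907  0.23655921] [[ 0.976  0.22  -0.   ]
 [ 0.22  -0.976 -0.   ]
 [-0.     0.    -1.   ]] 0.014
```

Run:
```python
import cv2,numpy as np
a=cv2.imread('pics/side0.png')[120:280,200:460];b=cv2.imread('pics/top0.png')[130:300,260:460]
f=lambda x:cv2.resize(x,(780,300 if 0 else int(780*x.shape[0]/x.shape[1])))
cv2.imwrite('pics/a.png',cv2.resize(a,None,fx=3,fy=3));cv2.imwrite('pics/b.png',cv2.resize(b,None,fx=3.5,fy=3.5))
```

```text
(no output)
```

View pics/a.png

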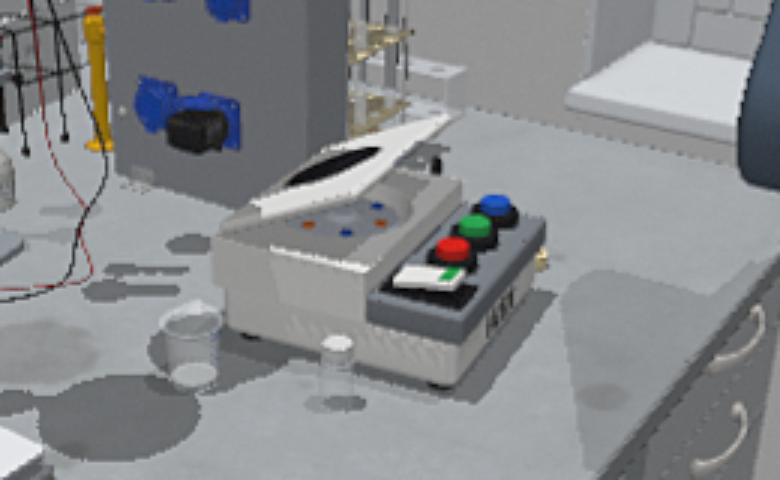

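View pics/b.png

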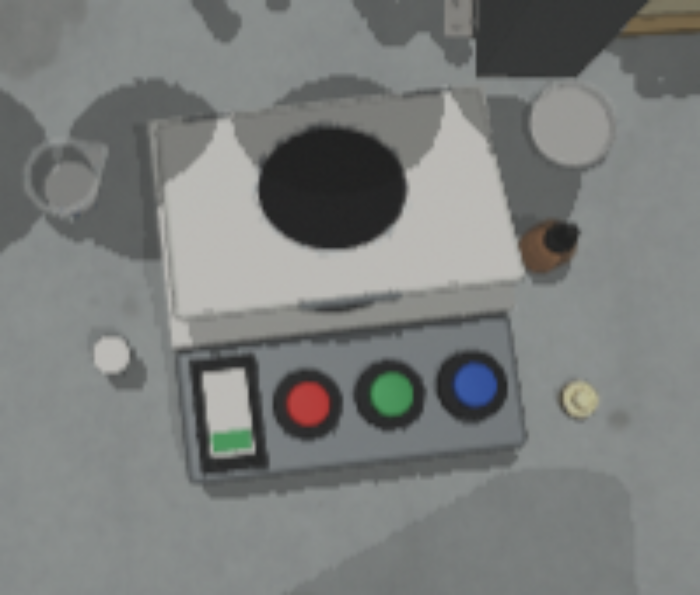

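Run:
```python
from h import *
P={n:bot.capture(n) for n in('side','top')}
C={}
for q in ['blue_key','green_key','red_key']:
    o=[]
    for n in P:
        hsv=cv2.cvtColor(P[n]['image'],cv2.COLOR_BGR2HSV).astype(int);h,s,v=hsv[...,0],hsv[...,1],hsv[...,2]
        d={'blue_key':abs(h-112)<12,'green_key':abs(h-65)<15,'red_key':(h<6)|(h>174)}[q]
        m=((s>120)&(v>60)&d).astype(np.uint8)
        # window
        w=np.zeros_like(m); y0,y1,x0,x1=(175,220,330,385) if n=='side' else (232,265,315,405)
        w[y0:y1,x0:x1]=m[y0:y1,x0:x1]
        k,l,st,c=cv2.connectedComponentsWithStats(w)
        for i in range(1,k):
            if st[i,4]>15: print(q,n,c[i].round(1),st[i,4],atz(P[n],c[i],.1).round(4))
```

```text
blue_key side [364.6 188.1] 62 [ 0.5034 -0.0666  0.1   ]
blue_key top [395.1 239.4] 129 [ 0.5072 -0.0786  0.1   ]
green_key side [357.9 194.8] 74 [ 0.4976 -0.0184  0.1   ]
green_key side [349.8 210.5] 16 [0.4706 0.0722 0.1   ]
green_key top [371.5 242.3] 114 [ 0.5    -0.0274  0.1   ]
green_key top [325.4 255.6] 39 [0.4697 0.072  0.1   ]
red_key side [350.7 202.5] 84 [0.4904 0.0327 0.1   ]
red_key top [347.5 245. ] 130 [0.4932 0.0244 0.1   ]
```

Request:
play_rows(fingers=-1, moves=[[[0, 0, 0, 0, 0, 0.088], [45, -22, 0, 0, 0, 0], [45, -22, 0, 0, 0, 0], [45, -22, 0, 0, 0, 0], [45, -22, 0, 0, 0, 0]]])

```text
time_s: 1.65
position: [0.3051, -0.4976, 0.2366]
tcp_rot: [[0.991, 0.133, 0.0], [0.133, -0.991, -0.0], [0.0, 0.0, -1.0]]
force: [0.8, -0.7, 0.6]
opening: 0.63
grasp_force: 0.0
```

Request:
play_rows(moves=[[[45, -22, 0, 0, 0, 0], [17, -46, 0, 0, 0, 0], [17, -46, 0, 0, 0, 0], [17, -46, 0, 0, 0, 0], [17, -46, 0, 0, 0, 0]]])

```text
time_s: 2.15
position: [0.3886, -0.2776, 0.2367]
tcp_rot: [[0.991, 0.133, 0.001], [0.133, -0.991, -0.0], [0.0, 0.0, -1.0]]
force: [1.3, 0.3, 0.3]
opening: 0.174
grasp_force: 0.0
```

Request:
play_rows(moves=[[[17, -46, 0, 0, 0, 0], [17, -46, 0, 0, 0, 0], [17, -46, 0, 0, 0, 0], [17, -46, 0, 0, 0, 0], [17, -46, 0, 0, 0, 0]]])

```text
time_s: 2.65
position: [0.4422, -0.0384, 0.2369]
tcp_rot: [[0.991, 0.133, 0.001], [0.133, -0.991, -0.0], [0.001, 0.001, -1.0]]
force: [0.8, -0.5, -0.8]
opening: 0.005
grasp_force: 0.0
```

Request:
play_rows(moves=[[[17, -46, 0, 0, 0, 0], [0, 0, 0, 0, 0, 0], [0, 0, 0, 0, 0, 0]]])

```text
time_s: 2.95
position: [0.4527, 0.0088, 0.2367]
tcp_rot: [[0.991, 0.137, 0.0], [0.137, -0.991, -0.001], [0.0, 0.001, -1.0]]
force: [0.0, 0.3, 0.3]
opening: 0.005
grasp_force: 0.0
```

Request:
play_rows(moves=[[[12, -30, 15, 0, 0, 0], [12, -30, 15, 0, 0, 0], [0, 0, 35, 0, 0, 0], [0, 0, 35, 0, 0, 0], [0, 0, 0, 0, 0, 0]]])

```text
time_s: 3.45
position: [0.4655, 0.0689, 0.1333]
tcp_rot: [[0.991, 0.131, -0.009], [0.131, -0.991, 0.0], [-0.009, -0.002, -1.0]]
force: [-0.3, -0.4, 0.4]
opening: 0.005
grasp_force: 0.0
```

Run:
```python
from h import *
P={n:bot.capture(n) for n in('side','top')}
a=P['side']['image'][150:250,290:420];b=P['top']['image'][200:290,280:410]
cv2.imwrite('pics/c.png',np.vstack([cv2.resize(x,None,fx=3,fy=3) for x in (a,b)]))
s=bot.read_state();print(s['position'],s['force'])
def proj(p,X): return cv2.projectPoints(np.array([X],float),cv2.Rodrigues(np.array(p['R']))[0],np.array(p['t'],float),np.array([[p['fx'],0,p['cx']],[0,p['fy'],p['cy']],[0,0,1]]),np.array(p['distortion'],float))[0].ravel()
for n in P: print(n,proj(P[n],np.array(s['position'])-[0,0,.014]))
```

```text
[0.46844398 0.06890498 0.13654776] [ 0.22974121 -0.24565128  0.55180392]
side [351.66522959 201.83831338]
top [326.83094901 256.27328902]
```

View pics/c.png

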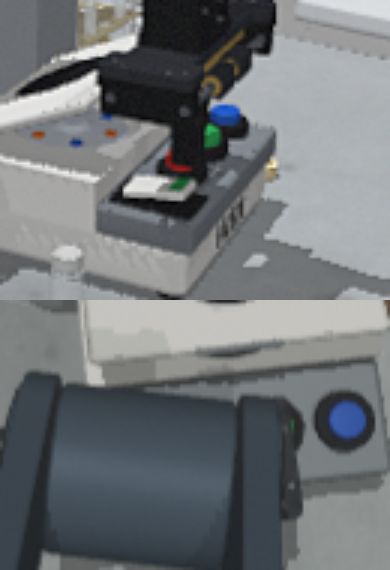

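Request:
play_rows(moves=[[[-1, -2, 10, 0, 0, 0], [0, 0, 8, 0, 0, 0], [0, 0, 2, 0, 0, 0], [0, 0, 2, 0, 0, 0], [0, 0, 0, 0, 0, 0]]])

```text
time_s: 4.05
position: [0.4673, 0.0722, 0.1147]
tcp_rot: [[0.991, 0.133, 0.0], [0.133, -0.991, -0.0], [0.0, 0.0, -1.0]]
force: [0.7, 0.4, 0.2]
opening: 0.004
grasp_force: 0.0
```

Request:
play_rows(moves=[[[0, 0, 2, 0, 0, 0], [0, 0, 2, 0, 0, 0], [0, 0, 0, 0, 0, 0]]])

```text
time_s: 4.35
position: [0.4666, 0.0722, 0.1104]
tcp_rot: [[0.991, 0.134, -0.001], [0.134, -0.991, -0.0], [-0.001, -0.0, -1.0]]
force: [-0.6, 0.1, 0.4]
opening: 0.005
grasp_force: 0.2
```

Request:
play_rows(moves=[[[0, 0, 1, 0, 0, 0], [0, 0, 1, 0, 0, 0], [0, 0, 0, 0, 0, 0]]])

```text
time_s: 4.65
position: [0.4665, 0.0722, 0.1087]
tcp_rot: [[0.991, 0.134, -0.001], [0.134, -0.991, 0.0], [-0.001, -0.0, -1.0]]
force: [-2.3, -0.5, 4.5]
opening: 0.009
grasp_force: 2.6
```

Request:
play_rows(moves=[[[0, 0, 1, 0, 0, 0], [0, 0, 1, 0, 0, 0], [0, 0, 0, 0, 0, 0]]])

```text
time_s: 4.95
position: [0.4665, 0.0722, 0.1078]
tcp_rot: [[0.991, 0.134, -0.001], [0.134, -0.991, -0.0], [-0.001, 0.0, -1.0]]
force: [-4.3, -0.6, 15.8]
opening: 0.005
grasp_force: 7.8
```

Request:
play_rows(moves=[[[0, 0, -30, 0, 0, 0], [0, 0, -45, 0, 0, 0], [0, 0, -45, 0, 0, 0], [0, 0, -15, 0, 0, 0], [0, 40, 0, 0, 0, 0]]])

```text
time_s: 5.45
position: [0.4741, 0.0351, 0.2447]
tcp_rot: [[0.99, 0.139, 0.008], [0.139, -0.99, 0.001], [0.008, 0.0, -1.0]]
force: [1.1, -1.0, -0.6]
opening: 0.006
grasp_force: 0.0
```

Request:
play_rows(moves=[[[30, 37, 0, 0, 0, 0], [40, 0, 0, 0, 0, 0], [32, 0, 0, 0, 0, 0], [0, 0, 0, 0, 0, 0]]])

```text
time_s: 5.85
position: [0.5834, 0.009, 0.2415]
tcp_rot: [[0.991, 0.133, 0.006], [0.133, -0.991, -0.0], [0.006, 0.001, -1.0]]
force: [-0.4, -0.0, 0.6]
opening: 0.01
grasp_force: 0.0
```

Run:
```python
from h import *
P={n:bot.capture(n) for n in('side','top')}
a=P['side']['image'][120:250,270:420];b=P['top']['image'][200:290,280:430]
cv2.imwrite('pics/d.png',np.vstack([cv2.resize(x,None,fx=2.6,fy=2.6) for x in (a,b)]))
r=bot.pinpoint(P['side'],'rocker_raised_end');print(r[:1])
s=bot.read_state();print(s['position'],s['force'])
```

```text
[{'centre': [348.9, 212.6], 'confidence': 0.63}]
[0.57754849 0.00979049 0.24083314] [-0.74641192  0.12277137  0.37799124]
```

View pics/d.png

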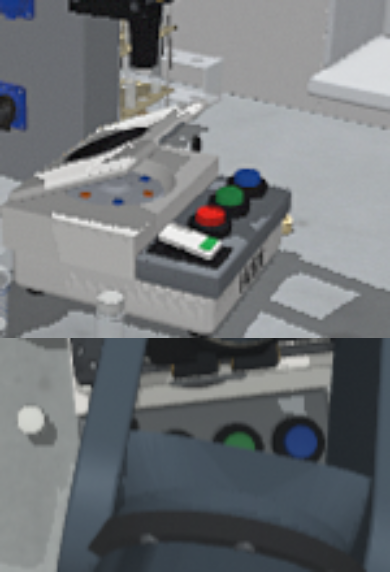

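Request:
play_rows(moves=[[[0, 0, 30, 0, 0, 0], [0, 0, 15, 0, 0, 0], [0, 0, 8, 0, 0, 0], [0, 0, 8, 0, 0, 0], [0, 0, 8, 0, 0, 0]]])

```text
time_s: 6.5
position: [0.5786, 0.0095, 0.1729]
tcp_rot: [[0.991, 0.133, 0.001], [0.133, -0.991, -0.0], [0.001, 0.0, -1.0]]
force: [-1.0, 0.4, 1.8]
opening: 0.008
grasp_force: 0.7
```

Request:
play_rows(moves=[[[0, 0, 8, 0, 0, 0], [0, 0, 8, 0, 0, 0], [0, 0, 8, 0, 0, 0], [0, 0, 8, 0, 0, 0], [0, 0, 5, 0, 0, 0]]])

```text
time_s: 7.0
position: [0.5779, 0.0095, 0.1346]
tcp_rot: [[0.991, 0.133, -0.001], [0.133, -0.991, 0.0], [-0.001, -0.0, -1.0]]
force: [-1.2, -0.2, 1.4]
opening: 0.005
grasp_force: 0.8
```

Request:
play_rows(moves=[[[0, 0, 5, 0, 0, 0], [0, 0, 2, 0, 0, 0], [0, 0, 1, 0, 0, 0], [0, 0, 0, 0, 0, 0]]])

```text
time_s: 7.4
position: [0.5788, 0.0095, 0.1275]
tcp_rot: [[0.991, 0.133, 0.001], [0.133, -0.991, 0.0], [0.001, 0.0, -1.0]]
force: [0.8, -0.2, -0.0]
opening: 0.008
grasp_force: 0.0
```

Request:
play_rows(moves=[[[0, 0, 1, 0, 0, 0], [0, 0, 1, 0, 0, 0], [0, 0, 0, 0, 0, 0]]])

```text
time_s: 7.7
position: [0.5791, 0.0095, 0.1269]
tcp_rot: [[0.991, 0.133, 0.002], [0.133, -0.991, -0.0], [0.002, 0.0, -1.0]]
force: [-0.9, 0.9, 7.1]
opening: 0.006
grasp_force: 3.3
```

Request:
play_rows(moves=[[[0, 0, 0.5, 0, 0, 0], [0, 0, 0.5, 0, 0, 0], [0, 0, 0, 0, 0, 0]]])

```text
time_s: 8.0
position: [0.5791, 0.0095, 0.1268]
tcp_rot: [[0.991, 0.134, 0.002], [0.134, -0.991, -0.0], [0.002, 0.001, -1.0]]
force: [-3.1, 0.4, 11.3]
opening: 0.007
grasp_force: 6.0
```

Request:
play_rows(moves=[[[0, 0, 1, 0, 0, 0], [0, 0, 0, 0, 0, 0]]])

```text
time_s: 8.2
position: [0.5791, 0.0095, 0.1267]
tcp_rot: [[0.991, 0.134, 0.002], [0.134, -0.991, -0.001], [0.002, 0.001, -1.0]]
force: [-4.8, 0.5, 17.6]
opening: 0.009
grasp_force: 8.7
```

Request:
play_rows(moves=[[[0, 0, -10, 0, 0, 0], [0, 0, -20, 0, 0, 0], [-28, 26, 0, 0, 0, 0], [-28, 26, 0, 0, 0, 0], [-28, 25, 0, 0, 0, 0]]])

```text
time_s: 8.7
position: [0.5053, -0.0788, 0.154]
tcp_rot: [[0.991, 0.135, 0.002], [0.135, -0.991, -0.001], [0.002, 0.001, -1.0]]
force: [0.3, -0.7, -0.1]
opening: 0.006
grasp_force: 0.0
```

Request:
play_rows(moves=[[[0, 0, 0, 0, 0, 0], [0, 0, 0, 0, 0, 0]]])

```text
time_s: 8.9
position: [0.5057, -0.0787, 0.1539]
tcp_rot: [[0.991, 0.131, 0.001], [0.131, -0.991, -0.0], [0.001, 0.0, -1.0]]
force: [0.0, -0.1, 0.0]
opening: 0.009
grasp_force: 0.0
```

Run:
```python
from h import *
P={n:bot.capture(n) for n in('side','top')}
a=P['side']['image'][120:250,250:420];b=P['top']['image'][130:290,280:450]
cv2.imwrite('pics/e.png',np.vstack([cv2.resize(x,None,fx=2,fy=2) for x in (a,b)]))
for n in P:
  r=bot.pinpoint(P[n],'blue_key_top');print(n,r[:1],r and atz(P[n],r[0]['centre'],.102))
s=bot.read_state();print(s['position'],s['force'])
```

```text
side [{'centre': [363.6, 187.7], 'confidence': 0.49}] [ 0.50488999 -0.06314264  0.102     ]
top [] []
[ 0.50641464 -0.0773884   0.15360565] [-0.36874336 -0.54409524 -0.12931766]
```

View pics/e.png

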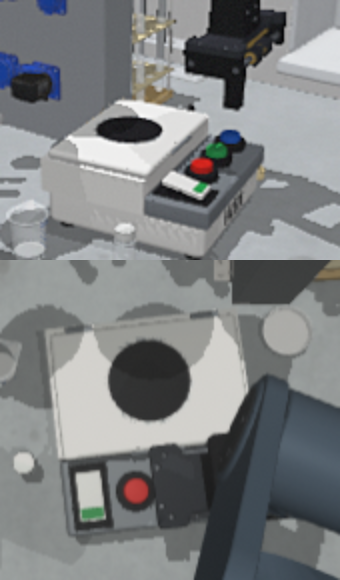

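Request:
play_rows(moves=[[[0, 0, 15, 0, 0, 0], [0, 0, 15, 0, 0, 0], [0, 0, 5, 0, 0, 0], [0, 0, 3, 0, 0, 0], [0, 0, 3, 0, 0, 0]]])

```text
time_s: 9.6
position: [0.5055, -0.0773, 0.1127]
tcp_rot: [[0.991, 0.134, -0.0], [0.134, -0.991, 0.001], [-0.0, -0.001, -1.0]]
force: [-1.1, 2.5, 4.3]
opening: 0.003
grasp_force: 1.8
```

Request:
play_rows(moves=[[[0, 0, 2, 0, 0, 0], [0, 0, 1, 0, 0, 0], [0, 0, 1, 0, 0, 0], [0, 0, 0, 0, 0, 0]]])

```text
time_s: 10.0
position: [0.5055, -0.0773, 0.1102]
tcp_rot: [[0.991, 0.133, 0.001], [0.133, -0.991, 0.001], [0.001, -0.001, -1.0]]
force: [-1.4, 5.0, 14.1]
opening: 0.005
grasp_force: 6.7
```

Request:
play_rows(moves=[[[0, 0, 0.8, 0, 0, 0], [0, 0, 0, 0, 0, 0], [0, 0, 0, 0, 0, 0]]])

```text
time_s: 10.3
position: [0.5055, -0.0773, 0.1102]
tcp_rot: [[0.991, 0.133, 0.001], [0.133, -0.991, 0.001], [0.001, -0.0, -1.0]]
force: [-3.5, 5.8, 19.3]
opening: 0.005
grasp_force: 9.4
```

Run:
```python
from h import *
p=bot.capture('side')
cv2.imwrite('pics/f.png',cv2.resize(p['image'][150:230,300:410],None,fx=5,fy=5))
s=bot.read_state();print(s['position'],s['force'],s['time_s'])
```

```text
[ 0.50545478 -0.07732527  0.11013722] [-4.15305554  4.81316799 19.39859561] 10.35
```

View pics/f.png

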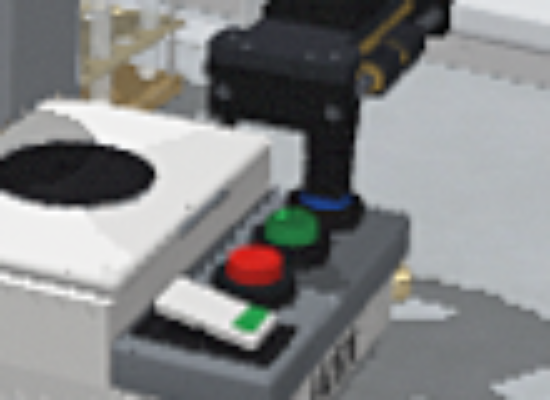

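The last picture shows the fingertips on the blue key (crop 328,203), which is down. The lid is shut, the rocker's green end is down (crop 250,320), and the red and green keys are up.

```bash
python3 -c "
from rig import bot
print(bot.hand_in())"
```

```text
the job is handed in; nothing more can be done
None
```

I switched the rocker on, pushed the lid shut, and pressed the blue key down to its stop. The job was handed in at about 10 s with the key still held at about 19 N; no verdict came back.

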